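# Nest three U-brackets on one hook

## Task

Hang the three brass U-brackets on the stand's flat hook arm, legs down astride the arm: the smallest first, then the middle one over it, then the largest over both, letting go of each before taking the next. They should end up nested squarely one over the other, each bridge lying flat on the one below and the smallest flat on the arm between the upturned tip and the post. Leave the other things on the desk where they are.

Things in the scene. Friction and masses are not known exactly. Their poses are not given: they have to be found in the camera images.
- bracket_small: the smallest of three like inverted-U brackets of plain bent brass strip (about 135 g, 4 mm thick, 36 mm deep along its own x): a flat top bridge with two flat legs that stand on the desk. Outer width 30 mm along its own y (leg outer faces at y = +-15 mm), 22 mm clear between the legs, 45 mm tall over all, underside of the bridge 41 mm above the feet. Open front and back; symmetric under a half turn about z. Origin midway between the feet, at their underside; z up.
- bracket_medium: the middle-sized of three like inverted-U brackets of plain bent brass strip (about 200 g, 4 mm thick, 36 mm deep along its own x): a flat top bridge with two flat legs that stand on the desk. Outer width 48 mm along its own y (leg outer faces at y = +-24 mm), 40 mm clear between the legs, 62 mm tall over all, underside of the bridge 58 mm above the feet. Open front and back; symmetric under a half turn about z. Origin midway between the feet, at their underside; z up.
- bracket_large: the largest of three like inverted-U brackets of plain bent brass strip (about 260 g, 4 mm thick, 36 mm deep along its own x): a flat top bridge with two flat legs that stand on the desk. Outer width 66 mm along its own y (leg outer faces at y = +-33 mm), 58 mm clear between the legs, 80 mm tall over all, underside of the bridge 76 mm above the feet. Open front and back; symmetric under a half turn about z. Origin midway between the feet, at their underside; z up.
- hook_stand: fixed dark steel flat-bar hook on a dark steel base plate (130 x 90 x 10 mm). A post (10 x 12 mm, rising only to the arm's top) at own +x carries a level arm 12 mm wide (own y) and 8 mm thick that runs along own -x to an upturned tip; nothing stands higher than the tip. Origin under the middle of the arm, at desk level; z up.
- hook_seat (a point): the middle of the arm's clear top surface, 130 mm above the desk, axes as the hook stand's. The arm is clear and flat for 40 mm either side along x: at x = -40 mm the tip rises 14 mm above the arm's top (6 mm thick, 12 mm wide), at x = +40 mm begins the post, whose top is flush with the arm.
- swr_meter: bystander: silver standing-wave meter box, 100 x 150 x 63 mm with two white dials, loose; origin at the centre of its underside
- resistor: bystander: white ceramic power resistor, 18 x 62 x 18 mm, loose, lying on the desk; origin at the centre of its underside
- enclosure: bystander: grey aluminium project enclosure, 94 x 124 x 54 mm, loose; origin at the centre of its underside
- battery: bystander: red rechargeable battery pack, 50 x 90 x 24 mm, loose; origin at the centre of its underside
Not all that is in view belongs to the job. Leave any pink look-alike of the bracket_small alone.

How it is judged:
By the outcome, as a careful person would: the job done as asked, in the order asked, and still so for the second after the job is handed in, with the robot touching nothing.
It also fails if it takes over 67 s, if anything falls off the work surface, if the arm or the gripper's body presses on something with over 40 N, if the wrist force passes 120 N, or if a joint passes its speed limit or range.

## Robot

A 6-joint arm with a two-finger parallel gripper is mounted at the origin on the work surface. World frame = base frame: x ahead of the robot, y to its left, z up, the work surface at z = 0. Lengths are in m, angles in degrees, forces in N, time in s.
With the tool pointing down it reaches from about 0.35 to 0.875 m from the base axis. Payload 4.2 kg.
Tool frame: the origin (TCP) lies midway between the tips of the shut fingers; the grasp point (between the pads) lies 19 mm behind it; z points along the fingers, y is the direction in which the jaws open and shut (so a half turn about z gives the same grasp; the last joint's range is limited). The gripper opens to 87 mm and grips with 3 to 60 N. Pads are 19 mm wide; open, the fingers measure 117 mm over their backs; the gripper's body (75 mm by 190 mm) begins 51 mm behind the grasp point.
Start: joints at [79.561, 22.042, 0.453, 0, -68.411, -14.817], TCP at [0.267, 0.565, 0.223] pointing down, gripper open.
Joint ranges: [-179.83, 179.83], [-69.29, 118.12], [-61.27, 80.66], [-181.25, 117.63], [-171.15, -9.14], [-177.46, 177.46]. Speed limits (degrees/s): [159.86, 159.86, 180, 180, 180, 180].

## Interface

Orientations are given as a 3x3 rotation matrix whose columns are the frame's x, y, z axes.
In Python, from station import r gives the robot as it stands.
- The arm moves only by the tool play_rows, never from a script. Its argument "commands" is a list that holds one entry, the list of rows, each a list of 7 numbers: the shift along the world's x, y, z in m, then the turn, a rotation vector about the world's x, y, z in rad, then the closure, from 0 (fully open) to 1 (shut). A call has 1 to 5 rows; each row is the pose to reach, as a shift and turn from the pose commanded when the call began; what a row does not reach only later rows make up. A row lasts 1/10 s, in which the tool goes at most 50 mm and 8.59 degrees, less where a joint would pass 70% of its speed; a pose out of reach is approached as far as the arm can. A call with a gripper value outside its range is refused whole. The fingers move at their own pace and stop on an object; the grip force is fixed at half the most. Time passes only in rows, so rows that repeat a pose let the fingers close. It gives the time, the measured TCP pose, the force and the opening at its end, in the units of the state.
- r.sense(): the state, without advancing time (a new reading comes with each control period).
- r.capture(name): name is "scene" or "top" or "wrist"; returns a dict with "image" (400x640x3 uint8, red, green, blue), "range_z" (400x640 float32, m along the optical axis (not along the pixel's ray), 0 where there is no reading), "intrinsics" (3x3 intrinsics, pixels), "k1" (the pictures are not rectified: a ray, as slopes to the right and down, at radius r is drawn at 1 + k1 r^2 times it, then the intrinsics apply), "extrinsics" (4x4, takes a point from camera to world coordinates); the wrist camera has in their place "mount" (4x4, takes a point from camera to tool coordinates, whose origin is the TCP and whose axes are the flange's). Camera axes: x right, y up, looking along -z (the intrinsics and any distortion apply to the point x, -y, -z); pixel columns grow to the right and rows downward; lengths in m; the calibration is good to about 2 mm. A picture is of the moment at which its call begins: read the wrist's pose just before it.
- r.finish_job(): hands the job in, once; it reports no verdict.
The state is a dict: "time_s": time; "joints": joint angles; "joint_velocities": joint speeds; "effort": joint torques, N m; "tcp_pos": TCP position; "ee_rot": TCP orientation; "wrist_force": force on the tool from outside, world axes, zero at the start; "moment": the same for the moment, N m; "gripper_width": opening from 0.0 (shut) to 1.0 (fully open).
Only numpy, scipy, OpenCV 4.12 (cv2) and the standard library are available. Lean on these libraries where they do the work, as an engineer would, in place of code of your own. Each camera call takes 0.05 s, during which the arm holds its last target. There are 200 camera calls.

## Working session

There is one attempt and no reset: what is moved stays moved. The work goes in short steps, Python scripts to look and compute and a tool call to move; the robot and the scene stay as the last step left them, time stands still between calls to the robot, and variables do not carry over. Pictures are saved under pics/ and viewed, about 8 in all and at most 12, crops included, and the job is handed in when it is done.

Besides the shell and the picture viewer there is one more tool, called after "Request:" by a JSON object that holds its "fn" and its "kwargs", one argument or row to a line. play_rows: Moves the arm, as the interface text tells. Its arguments: {"type":"object","properties":{"commands":{"type":"array","items":{"type":"array","items":{"type":"array","items":{"type":"number"}}}}},"required":["commands"]}

```bash
ls; mkdir -p pics; cat > h.py <<'E'
import numpy as np, cv2, pickle
from station import r
def cap(n,fn):
    s=r.sense(); d=r.capture(n); d['s']=s
    if n=='wrist':
        T=np.eye(4); T[:3,:3]=np.array(s['ee_rot']); T[:3,3]=s['tcp_pos']; d['extrinsics']=T@np.array(d['mount'])
    pickle.dump(d,open(fn+'.pkl','wb')); cv2.imwrite('pics/'+fn+'.png',d['image'][:,:,::-1]); return d
def load(fn): return pickle.load(open(fn+'.pkl','rb'))
def rays(d,uv):
    uv=np.array(uv,float).reshape(-1,2);K=np.array(d['intrinsics']);p=(uv-[K[0,2],K[1,2]])/[K[0,0],K[1,1]]
    q=p.copy()
    for _ in range(20): q=p/(1+d['k1']*(q**2).sum(1,keepdims=True))
    return q
def cloud(d):
    h,w=d['range_z'].shape; u,v=np.meshgrid(np.arange(w),np.arange(h))
    q=rays(d,np.stack([u,v],-1)); z=d['range_z'].reshape(-1,1)
    P=np.hstack([q[:,:1]*z,-q[:,1:]*z,-z]); E=np.array(d['extrinsics'])
    W=(P@E[:3,:3].T+E[:3,3]); W[z[:,0]==0]=np.nan
    return W.reshape(h,w,3)
def atz(d,uv,z):
    q=rays(d,uv);E=np.array(d['extrinsics']);v=np.c_[q[:,0],-q[:,1],-np.ones(len(q))]@E[:3,:3].T
    return E[:3,3]+v*((z-E[2,3])/v[:,2])[:,None]
E
python3 - <<'E'
from h import *
s=r.sense();print({k:np.round(v,3).tolist() for k,v in s.items()})
a=cap('scene','scene0');b=cap('top','top0')
for d in(a,b):print(np.round(d['extrinsics'],3),d['intrinsics'],d['k1'])
E
```

```text
pics
{'time_s': 0.0, 'joints': [79.562, 22.09, 0.381, -0.028, -68.411, -14.817], 'joint_velocities': [-0.043, -0.121, 0.009, 0.002, 0.035, 0.014], 'effort': [0.0, -39.067, 18.74, 4.22, 0.011, -0.0], 'tcp_pos': [0.266, 0.565, 0.221], 'ee_rot': [[0.904, -0.427, -0.001], [-0.427, -0.904, -0.002], [0.0, 0.002, -1.0]], 'wrist_force': [-0.131, 0.297, 0.699], 'moment': [0.007, -0.007, 0.009], 'gripper_width': 0.999}
[[-0.582 -0.657  0.479  1.084]
 [ 0.813 -0.48   0.329  0.438]
 [ 0.014  0.581  0.814  1.021]
 [ 0.     0.     0.     1.   ]] [[465.53160192   0.         316.13353888]
 [  0.         465.53160192 198.97370688]
 [  0.           0.           1.        ]] 0.031592335039559834
[[ 0.000e+00  9.960e-01 -9.300e-02  4.620e-01]
 [-1.000e+00  1.000e-03  8.000e-03  5.900e-02]
 [ 8.000e-03  9.300e-02  9.960e-01  1.249e+00]
 [ 0.000e+00  0.000e+00  0.000e+00  1.000e+00]] [[465.96588556   0.         319.3224111 ]
 [  0.         465.96588556 198.02328682]
 [  0.           0.           1.        ]] -0.06433516931540106
```

View pics/top0.png

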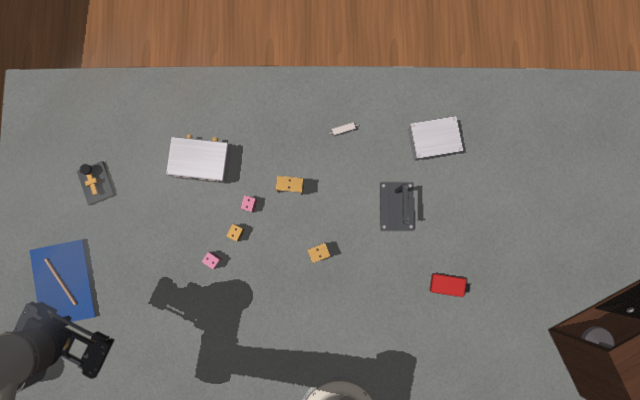

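View pics/scene0.png

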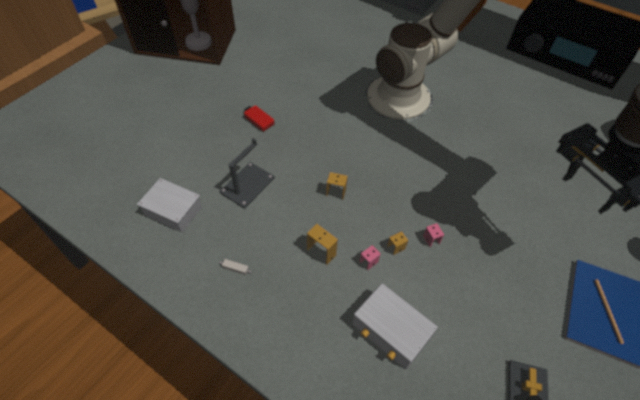

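The top view shows the small brass bracket at (235,233) between two pink look-alikes at (248,204) and (211,261). The medium bracket is at (319,253), the large one at (290,185), and the hook stand at (397,206). I'll measure them now.

```bash
python3 - <<'E'
from h import *
d=load('top0');W=cloud(d)
def blob(n,c,zlo,zhi,rad=30):
    u,v=c;h,w=W.shape[:2];U,V=np.meshgrid(np.arange(w),np.arange(h))
    m=(abs(U-u)<rad)&(abs(V-v)<rad)&(W[...,2]>zlo)&(W[...,2]<zhi)
    k,l=cv2.connectedComponents(m.astype(np.uint8)); i=l[v,u] or np.bincount(l[l>0]).argmax()
    p=W[l==i];(c,s,a)=cv2.minAreaRect((p[:,:2]*1000).astype(np.float32))
    b=cv2.boxPoints((c,s,a));e=[b[1]-b[0],b[2]-b[1]];L=max(e,key=np.linalg.norm)
    print(n,len(p),'c',np.round(c,1),'size',np.round(s,1),'long axis deg',np.round(np.degrees(np.arctan2(L[1],L[0]))%180,1),'z',np.round(np.median(p[:,2])*1000,1))
blob('small',(235,233),.038,.06,12);blob('pink1',(248,204),.038,.06,12);blob('pink2',(211,261),.038,.06,12)
blob('med',(319,253),.055,.08,18);blob('large',(290,185),.073,.1,22)
blob('arm',(408,206),.115,.16);blob('base',(388,215),.005,.02)
blob('meter',(197,160),.05,.09,45);blob('encl',(437,138),.04,.07,40);blob('batt',(449,285),.015,.04);blob('res',(344,129),.01,.03)
im=cv2.resize(d['image'][170:290,190:430,::-1],None,fx=3.3,fy=3.3,interpolation=cv2.INTER_CUBIC);cv2.imwrite('pics/crop1.png',im)
E
```

```text
small 168 c [487.2 270.6] size [30.6 35.9] long axis deg 153.5 z 44.4
pink1 165 c [560.  236.6] size [30.5 36. ] long axis deg 164.3 z 44.3
pink2 170 c [414.6 332.6] size [36.8 30. ] long axis deg 55.0 z 44.4
med 269 c [435.6  52.1] size [36.  47.6] long axis deg 111.7 z 61.3
large 375 c [607.  126.7] size [65.6 36.4] long axis deg 84.5 z 79.3
arm 215 c [ 554.1 -158. ] size [12.9 91.7] long axis deg 179.9 z 129.4
base 1202 c [ 551.9 -158.2] size [ 91.5 118.4] long axis deg 180.0 z 9.7
meter 2241 c [675.4 368.8] size [152.1 102.5] long axis deg 83.5 z 62.0
encl 1680 c [ 736.1 -257.2] size [ 96.  127.8] long axis deg 99.5 z 53.4
batt 680 c [ 346.9 -293.6] size [101.9  50.3] long axis deg 80.7 z 23.0
res 165 c [765.3 -14.2] size [19.2 63.5] long axis deg 107.9 z 17.2
```

View pics/crop1.png

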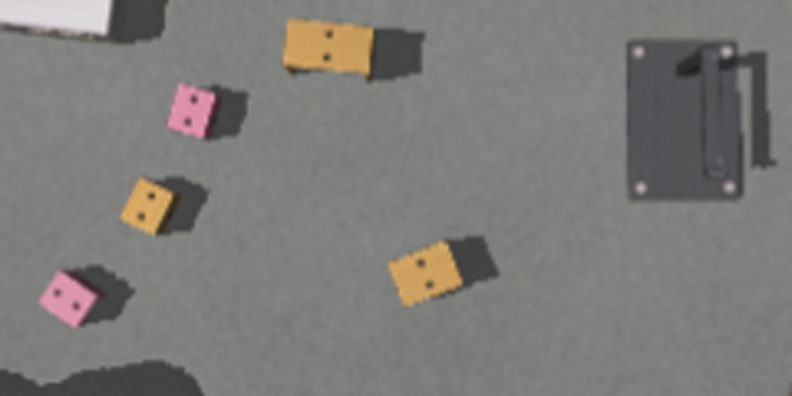

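The crop confirms the small brass bracket at crop (148,206); the pieces at (192,110) and (70,298) are the pink decoys. Next I'll find the stand's tip and post positions.

```bash
python3 - <<'E'
from h import *
W=cloud(load('top0'));p=W[150:260,370:440].reshape(-1,3)
print(np.round([p[p[:,2]>.136].min(0),p[p[:,2]>.136].max(0)],4),(p[:,2]>.136).sum())
q=p[(p[:,2]>.122)];print('arm ext',q.min(0).round(4),q.max(0).round(4),np.median(q[:,1]).round(4))
b=p[(p[:,2]>.006)&(p[:,2]<.014)];print('base',b.min(0).round(4),b.max(0).round(4))
Ws=cloud(load('scene0'));s=Ws[120:210,200:290].reshape(-1,3)
t=s[s[:,2]>.136];print('scene tip',len(t),t.min(0).round(4),t.max(0).round(4));q=s[s[:,2]>.122];print('scene arm',q.min(0).round(4),q.max(0).round(4))
print('scene holds small', [np.round(np.nanmedian(Ws[v-3:v+4,u-3:u+4].reshape(-1,3),0),4) for u,v in((398,239),)])
E
```

```text
[[ 0.5082 -0.1631  0.1362]
 [ 0.5132 -0.1515  0.1465]] 17
arm ext [ 0.5082 -0.1644  0.122 ] [ 0.599  -0.1515  0.1465] -0.157
base [ 0.4159 -0.2757  0.006 ] [ 0.7067 -0.089   0.014 ]
scene tip 21 [ 0.5048 -0.1608  0.1381] [ 0.5136 -0.146   0.1473]
scene arm [ 0.5048 -0.1609  0.1224] [ 0.6017 -0.1453  0.1473]
scene holds small [array([0.4887, 0.2732, 0.0448])]
```

Request:
{"fn": "play_rows", "kwargs": {
  "commands": [
    [[0.025,-0.033,0,0,0,-0.02,0],[0.05,-0.067,0,0,0,-0.02,0],[0.075,-0.1,0,0,0,-0.02,0],[0.1,-0.134,0,0,0,-0.02,0],[0.125,-0.167,0,0,0,-0.02,0]]
  ]
}}

```text
time_s: 0.6
tcp_pos: [0.3921, 0.3966, 0.2222]
ee_rot: [[0.896, -0.444, -0.001], [-0.444, -0.896, -0.001], [-0.0, 0.001, -1.0]]
wrist_force: [0.2, 1.2, -0.4]
gripper_width: 1.004
```

Request:
{"fn": "play_rows", "kwargs": {
  "commands": [
    [[0.025,-0.033,0,0,0,0,0],[0.05,-0.067,0,0,0,0,0],[0.075,-0.1,0,0,0,0,0],[0.096,-0.127,0,0,0,0,0],[0.096,-0.127,0,0,0,0,0]]
  ]
}}

```text
time_s: 1.1
tcp_pos: [0.4891, 0.2681, 0.2219]
ee_rot: [[0.894, -0.449, -0.001], [-0.449, -0.894, -0.001], [-0.0, 0.002, -1.0]]
wrist_force: [0.9, 0.7, -0.6]
gripper_width: 1.001
```

```bash
cat >> h.py <<'E'
def top(d,xy,zlo,zhi,rad=.05):
    """bracket top / object in cloud near xy: centre, size, axis angle"""
    W=cloud(d);m=(np.hypot(W[...,0]-xy[0],W[...,1]-xy[1])<rad)&(W[...,2]>zlo)&(W[...,2]<zhi)
    k,l,st,_=cv2.connectedComponentsWithStats(m.astype(np.uint8));i=1+st[1:,4].argmax();p=W[l==i]
    c,s,a=cv2.minAreaRect((p[:,:2]*1000).astype(np.float32));b=cv2.boxPoints((c,s,a));L=max([b[1]-b[0],b[2]-b[1]],key=np.linalg.norm)
    return np.round(c,1),np.round(s,1),round(float(np.degrees(np.arctan2(L[1],L[0]))%180),1),round(float(np.median(p[:,2])*1000),1),len(p)
def st():
    s=r.sense();y=np.array(s['ee_rot'])[:,1];print('t',round(s['time_s'],2),'tcp',np.round(s['tcp_pos'],4),'jaw deg',round(float(np.degrees(np.arctan2(y[1],y[0]))%180),1),'z',np.round(np.array(s['ee_rot'])[:,2],3),'F',np.round(s['wrist_force'],1),'w',round(s['gripper_width']*87,1),'J',np.round(s['joints'],0))
E
python3 - <<'E'
from h import *
st();d=cap('wrist','w1');print(top(d,(.487,.271),.038,.06))
print(np.round(d['mount'],3))
E
```

```text
t 1.1 tcp [0.4891 0.2681 0.2219] jaw deg 63.3 z [-0.001 -0.001 -1.   ] F [ 0.9  0.7 -0.6] w 87.1 J [ 45.  16.  -9.   0. -65.  18.]
(array([485.1, 270.3]), array([29.9, 36.5]), 155.1, 44.7, 740)
[[ 0.001  0.954  0.3    0.082]
 [ 1.    -0.    -0.001  0.001]
 [-0.     0.3   -0.954 -0.162]
 [ 0.     0.     0.     1.   ]]
```

View pics/w1.png

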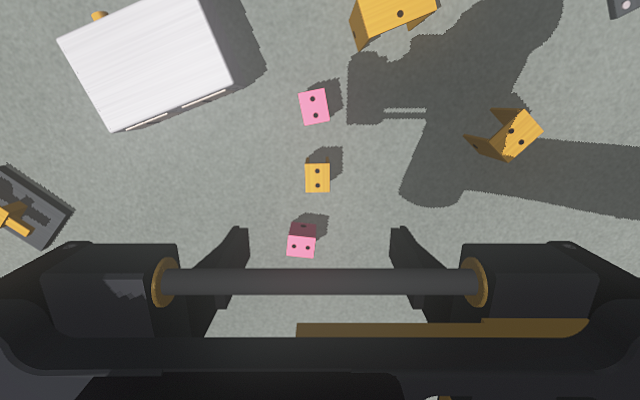

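The wrist view shows the small brass bracket at (317,178), with the pink ones at (313,106) and (302,246). Its centre agrees with the top camera to about 2 mm. I'll lower towards it.

Request:
{"fn": "play_rows", "kwargs": {
  "commands": [
    [[-0.0025,-0.0005,-0.045,0,0,0.02,0],[-0.0025,-0.0005,-0.09,0,0,0.02,0],[-0.0025,-0.0005,-0.123,0,0,0.02,0],[-0.0025,-0.0005,-0.123,0,0,0.02,0],[-0.0025,-0.0005,-0.123,0,0,0.02,0]]
  ]
}}

```text
time_s: 1.65
tcp_pos: [0.4853, 0.2716, 0.1]
ee_rot: [[0.905, -0.425, 0.0], [-0.425, -0.905, -0.001], [0.001, 0.0, -1.0]]
wrist_force: [1.1, -0.1, 0.9]
gripper_width: 1.001
```

```bash
python3 - <<'E'
from h import *
st();d=cap('wrist','w2');print(top(d,(.485,.270),.038,.06))
E
```

```text
t 1.65 tcp [0.4853 0.2716 0.1   ] jaw deg 64.8 z [ 0.    -0.001 -1.   ] F [ 1.1 -0.1  0.9] w 87.1 J [ 46.  22. -19.   0. -49.  19.]
(array([485.4, 270.6]), array([30. , 36.1]), 154.4, 44.7, 1610)
```

Request:
{"fn": "play_rows", "kwargs": {
  "commands": [
    [[0,-0.001,-0.041,0,0,-0.005,0],[0,-0.001,-0.082,0,0,-0.005,0],[0,-0.001,-0.082,0,0,-0.005,0],[0,-0.001,-0.082,0,0,-0.005,1],[0,-0.001,-0.082,0,0,-0.005,1]]
  ]
}}

```text
time_s: 2.2
tcp_pos: [0.4871, 0.2716, 0.0207]
ee_rot: [[0.903, -0.43, 0.005], [-0.43, -0.903, 0.004], [0.003, -0.006, -1.0]]
wrist_force: [0.6, 0.6, 0.7]
gripper_width: 0.897
```

Request:
{"fn": "play_rows", "kwargs": {
  "commands": [
    [[0,0,0,0,0,0,1],[0,0,0,0,0,0,1],[0,0,0,0,0,0,1],[0,0,0,0,0,0,1]]
  ]
}}

```text
time_s: 2.6
tcp_pos: [0.4853, 0.2699, 0.018]
ee_rot: [[0.902, -0.431, 0.001], [-0.431, -0.902, 0.001], [0.0, -0.001, -1.0]]
wrist_force: [-0.1, -0.2, 0.1]
gripper_width: 0.542
```

```bash
python3 - <<'E'
from h import *
st()
E
```

```text
t 2.6 tcp [0.4853 0.2699 0.018 ] jaw deg 64.5 z [ 0.001  0.001 -1.   ] F [-0.1 -0.2  0.1] w 47.1 J [ 46.  29. -23.   0. -38.  19.]
```

Request:
{"fn": "play_rows", "kwargs": {
  "commands": [
    [[0,0,0,0,0,0,1],[0,0,0,0,0,0,1],[0,0,0,0,0,0,1],[0,0,0,0,0,0,1],[0,0,0,0,0,0,1]]
  ]
}}

```text
time_s: 3.1
tcp_pos: [0.4853, 0.2699, 0.0176]
ee_rot: [[0.902, -0.431, 0.0], [-0.431, -0.902, 0.0], [0.0, -0.0, -1.0]]
wrist_force: [0.2, 0.1, 0.8]
gripper_width: 0.341
```

Request:
{"fn": "play_rows", "kwargs": {
  "commands": [
    [[0,0,0.02,0,0,0,1],[0,0,0.06,0,0,0,1],[0,0,0.1,0,0,0,1],[0,0,0.14,0,0,0,1],[0,0,0.18,0,0,0,1]]
  ]
}}

```text
time_s: 3.6
tcp_pos: [0.4844, 0.2692, 0.1987]
ee_rot: [[0.902, -0.431, -0.001], [-0.431, -0.902, -0.001], [-0.001, 0.001, -1.0]]
wrist_force: [0.7, 0.5, -0.9]
gripper_width: 0.344
```

```bash
python3 - <<'E'
from h import *
st();d=cap('scene','s1');im=d['image'];st()
E
```

```text
t 3.6 tcp [0.4844 0.2692 0.1987] jaw deg 64.4 z [-0.001 -0.001 -1.   ] F [ 0.7  0.5 -0.9] w 29.9 J [ 46.  16. -12.  -0. -62.  19.]
t 3.65 tcp [0.4882 0.2715 0.2067] jaw deg 64.5 z [ 0.011  0.007 -1.   ] F [2.8 1.  4.5] w 29.9 J [ 46.  16. -11.   0. -62.  19.]
```

Request:
{"fn": "play_rows", "kwargs": {
  "commands": [
    [[0.008,-0.04,0.005,0,0,0.05,1],[0.016,-0.082,0.01,0,0,0.11,1],[0.024,-0.124,0.01,0,0,0.17,1],[0.032,-0.166,0.01,0,0,0.23,1],[0.04,-0.208,0.01,0,0,0.29,1]]
  ]
}}

```text
time_s: 4.15
tcp_pos: [0.5246, 0.0601, 0.207]
ee_rot: [[0.988, -0.152, -0.001], [-0.152, -0.988, -0.0], [-0.001, 0.0, -1.0]]
wrist_force: [0.7, -0.3, -1.8]
gripper_width: 0.341
```

Request:
{"fn": "play_rows", "kwargs": {
  "commands": [
    [[0.008,-0.042,0,0,0,0.05,1],[0.016,-0.084,0,0,0,0.1,1],[0.024,-0.12,0,0,0,0.155,1],[0.024,-0.12,0,0,0,0.155,1],[0.024,-0.12,0,0,0,0.155,1]]
  ]
}}

```text
time_s: 4.65
tcp_pos: [0.5485, -0.0591, 0.2066]
ee_rot: [[1.0, -0.003, -0.002], [-0.003, -1.0, 0.0], [-0.002, -0.0, -1.0]]
wrist_force: [0.0, 0.6, -0.5]
gripper_width: 0.339
```

```bash
cat >> h.py <<'E'
def stand(d):
    W=cloud(d);p=W[(abs(W[...,0]-.553)<.075)&(abs(W[...,1]+.157)<.016)&(W[...,2]>.121)&(W[...,2]<.152)]
    t=p[p[:,2]>.137];print('n',len(p),'tip n',len(t),t.min(0).round(4) if len(t) else '',t.max(0).round(4) if len(t) else '','arm',p.min(0).round(4),p.max(0).round(4))
    for x in(.53,.55,.57,.585):
        q=p[abs(p[:,0]-x)<.006]
        if len(q): print(x,len(q),'y',np.percentile(q[:,1],[1,99]).round(4),'z',np.median(q[:,2]).round(4))
E
python3 - <<'E'
from h import *
st();d=cap('wrist','w3');stand(d)
E
```

```text
t 4.65 tcp [ 0.5485 -0.0591  0.2066] jaw deg 89.8 z [-0.002  0.    -1.   ] F [ 0.   0.6 -0.5] w 29.5 J [ 11.  16. -11.  -0. -63.  79.]
n 1724 tip n 1 [ 0.5117 -0.1524  0.1373] [ 0.5117 -0.1524  0.1373] arm [ 0.507  -0.1634  0.1212] [ 0.6011 -0.1504  0.1373]
0.53 197 y [-0.1626 -0.151 ] z 0.1297
0.55 209 y [-0.1628 -0.1509] z 0.1296
0.57 227 y [-0.1628 -0.1508] z 0.1296
0.585 238 y [-0.1625 -0.1507] z 0.1296
```

View pics/w3.png

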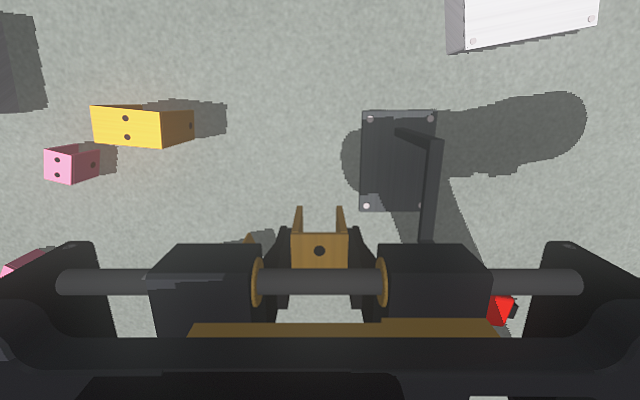

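Arm centre y is about −0.157 and the seat x about 0.552, with yaw 0. The bracket is held squarely, seen at (320,250).

Request:
{"fn": "play_rows", "kwargs": {
  "commands": [
    [[0.0025,-0.045,0,0,0,0,1],[0.0025,-0.085,0,0,0,0,1],[0.0025,-0.0985,0,0,0,0.002,1],[0.0025,-0.0985,-0.025,0,0,0.002,1],[0.0025,-0.0985,-0.025,0,0,0.002,1]]
  ]
}}

```text
time_s: 5.2
tcp_pos: [0.5492, -0.1555, 0.1794]
ee_rot: [[1.0, 0.001, -0.007], [0.001, -1.0, 0.002], [-0.007, -0.002, -1.0]]
wrist_force: [-0.7, 0.5, -1.2]
gripper_width: 0.344
```

```bash
python3 - <<'E'
from h import *
st();d=cap('scene','s2');stand(d);W=cloud(d)
im=cv2.resize(d['image'][110:210,190:310,::-1],None,fx=5,fy=5,interpolation=cv2.INTER_CUBIC);cv2.imwrite('pics/s2c.png',im)
st()
E
```

```text
t 5.2 tcp [ 0.5492 -0.1555  0.1794] jaw deg 90.1 z [-0.007  0.002 -1.   ] F [-0.7  0.5 -1.2] w 30.0 J [  0.  19. -11.  -0. -61.  90.]
n 200 tip n 7 [ 0.5047 -0.16    0.1388] [ 0.5115 -0.152   0.1448] arm [ 0.5047 -0.1624  0.1212] [ 0.6026 -0.1466  0.1448]
0.53 23 y [-0.1581 -0.1479] z 0.1305
0.55 21 y [-0.1618 -0.1476] z 0.1299
0.57 25 y [-0.1597 -0.1471] z 0.1287
0.585 24 y [-0.1593 -0.1475] z 0.1298
t 5.25 tcp [ 0.5504 -0.1556  0.1811] jaw deg 90.1 z [-0.004  0.001 -1.   ] F [ 0.2 -0.4  0.2] w 30.0 J [  0.  19. -11.  -0. -61.  90.]
```

View pics/s2c.png

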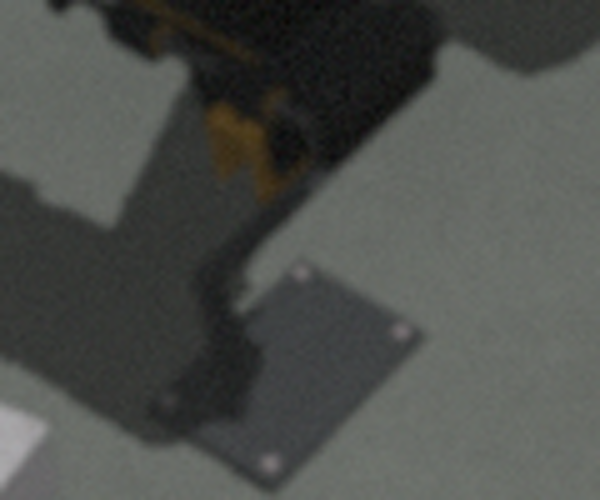

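The crop shows the bracket above and astride the arm. I'll lower it in gentle steps.

Request:
{"fn": "play_rows", "kwargs": {
  "commands": [
    [[0,-0.0005,-0.02,0,0,0,1],[0,-0.0005,-0.04,0,0,0,1],[0,-0.0005,-0.055,0,0,0,1],[0,-0.0005,-0.065,0,0,0,1],[0,-0.0005,-0.07,0,0,0,1]]
  ]
}}

```text
time_s: 5.75
tcp_pos: [0.5519, -0.1564, 0.1125]
ee_rot: [[1.0, 0.003, -0.0], [0.003, -1.0, -0.0], [-0.0, 0.0, -1.0]]
wrist_force: [0.5, -0.7, -0.2]
gripper_width: 0.344
```

Request:
{"fn": "play_rows", "kwargs": {
  "commands": [
    [[0,0,-0.002,0,0,0,1],[0,0,-0.004,0,0,0,1],[0,0,-0.006,0,0,0,1],[0,0,-0.006,0,0,0,1]]
  ]
}}

```text
time_s: 6.15
tcp_pos: [0.5517, -0.1573, 0.1068]
ee_rot: [[1.0, 0.001, 0.0], [0.001, -1.0, -0.0], [0.0, 0.0, -1.0]]
wrist_force: [0.1, 0.2, -0.6]
gripper_width: 0.344
```

```bash
python3 - <<'E'
from h import *
st()
E
```

```text
t 6.15 tcp [ 0.5517 -0.1573  0.1068] jaw deg 90.1 z [ 0. -0. -1.] F [ 0.1  0.2 -0.6] w 29.9 J [  0.  23. -16.   0. -51.  90.]
```

Request:
{"fn": "play_rows", "kwargs": {
  "commands": [
    [[0,0,-0.001,0,0,0,1],[0,0,-0.001,0,0,0,1],[0,0,-0.002,0,0,0,1],[0,0,-0.002,0,0,0,1]]
  ]
}}

```text
time_s: 6.55
tcp_pos: [0.5519, -0.1574, 0.1065]
ee_rot: [[1.0, 0.002, 0.001], [0.002, -1.0, -0.001], [0.001, 0.001, -1.0]]
wrist_force: [-4.1, 1.7, 9.1]
gripper_width: 0.34
```

```bash
python3 - <<'E'
from h import *
st()
E
```

```text
t 6.55 tcp [ 0.5519 -0.1574  0.1065] jaw deg 90.1 z [ 0.001 -0.001 -1.   ] F [-4.1  1.7  9.1] w 29.5 J [  0.  23. -16.   0. -51.  90.]
```

Request:
{"fn": "play_rows", "kwargs": {
  "commands": [
    [[0,0,0.0015,0,0,0,1],[0,0,0.0015,0,0,0,0.3],[0,0,0.0015,0,0,0,0.3],[0,0,0.0015,0,0,0,0.3],[0,0,0.0015,0,0,0,0.3]]
  ]
}}

```text
time_s: 7.05
tcp_pos: [0.5516, -0.1573, 0.1058]
ee_rot: [[1.0, 0.001, -0.0], [0.001, -1.0, -0.0], [-0.0, 0.0, -1.0]]
wrist_force: [-0.0, 1.2, 0.4]
gripper_width: 0.614
```

Request:
{"fn": "play_rows", "kwargs": {
  "commands": [
    [[0,0,0.01,0,0,0,0.2],[0,0,0.04,0,0,0,0.2],[0,0,0.08,0,0,0,0],[0,0,0.1,0,0,0,0],[0,0,0.1,0,0,0,0]]
  ]
}}

```text
time_s: 7.55
tcp_pos: [0.554, -0.1576, 0.2109]
ee_rot: [[1.0, 0.002, 0.009], [0.002, -1.0, -0.001], [0.009, 0.001, -1.0]]
wrist_force: [-0.1, -0.5, -0.0]
gripper_width: 0.96
```

```bash
python3 - <<'E'
from h import *
st();d=cap('wrist','w4');print(top(d,(.552,-.157),.1325,.1365,.04));stand(d)
d=load('w4') ;
d=cap('top','t4');print(top(d,(.437,.052),.055,.08,.06))
E
```

```text
t 7.55 tcp [ 0.554  -0.1576  0.2109] jaw deg 90.1 z [ 0.009 -0.001 -1.   ] F [-0.1 -0.5 -0. ] w 83.6 J [  0.  18.  -8.   0. -64.  90.]
(array([ 551.6, -158.2]), array([35.8, 30.1]), 1.1, 133.8, 1290)
n 2334 tip n 124 [ 0.5048 -0.1629  0.137 ] [ 0.5117 -0.1521  0.1454] arm [ 0.5048 -0.173   0.121 ] [ 0.6012 -0.1433  0.1454]
0.53 191 y [-0.1719 -0.1449] z 0.1305
0.55 436 y [-0.1724 -0.1434] z 0.1337
0.57 372 y [-0.1729 -0.1437] z 0.1331
0.585 186 y [-0.1625 -0.1514] z 0.1296
(array([435.4,  52.2]), array([35.7, 47.9]), 110.6, 61.4, 267)
```

Small bracket is seated: bridge top 133.8 mm and flat, centre (551.6, −158.2). Next is the medium bracket.

Request:
{"fn": "play_rows", "kwargs": {
  "commands": [
    [[-0.02,0.036,0,0,0,0.07,0],[-0.04,0.072,0,0,0,0.14,0],[-0.06,0.108,0,0,0,0.21,0],[-0.08,0.144,0,0,0,0.28,0],[-0.1,0.18,0,0,0,0.33,0]]
  ]
}}

```text
time_s: 8.15
tcp_pos: [0.4498, 0.0236, 0.2047]
ee_rot: [[0.945, 0.327, -0.003], [0.327, -0.945, -0.001], [-0.003, -0.0, -1.0]]
wrist_force: [1.7, 0.9, -0.0]
gripper_width: 1.002
```

Request:
{"fn": "play_rows", "kwargs": {
  "commands": [
    [[-0.016,0.0295,-0.02,0,0,0.035,0],[-0.016,0.0295,-0.06,0,0,0.035,0],[-0.016,0.0295,-0.07,0,0,0.035,0],[-0.016,0.0295,-0.07,0,0,0.035,0],[-0.016,0.0295,-0.07,0,0,0.035,0]]
  ]
}}

```text
time_s: 8.65
tcp_pos: [0.4365, 0.0519, 0.1366]
ee_rot: [[0.934, 0.357, 0.001], [0.357, -0.934, -0.0], [0.0, 0.001, -1.0]]
wrist_force: [-0.1, 1.2, -0.0]
gripper_width: 1.0
```

```bash
python3 - <<'E'
from h import *
st();d=cap('wrist','w5');print(top(d,(.435,.052),.055,.08,.05));st()
E
```

```text
t 8.65 tcp [0.4365 0.0519 0.1366] jaw deg 110.9 z [ 0.001 -0.    -1.   ] F [-0.1  1.2 -0. ] w 87.0 J [ 28.   9. -32.   0. -49.  83.]
(array([433.7,  53. ]), array([36.3, 47.9]), 111.0, 61.8, 2202)
t 8.7 tcp [0.4369 0.0521 0.137 ] jaw deg 110.9 z [ 0.002  0.    -1.   ] F [-0.2  0.3  0.3] w 86.8 J [ 28.   9. -32.   0. -49.  83.]
```

Request:
{"fn": "play_rows", "kwargs": {
  "commands": [
    [[-0.002,0.001,-0.04,0,0,0,0],[-0.002,0.001,-0.08,0,0,0,0],[-0.002,0.001,-0.1025,0,0,0,0],[-0.002,0.001,-0.1025,0,0,0,0.2],[-0.002,0.001,-0.1025,0,0,0,1]]
  ]
}}

```text
time_s: 9.2
tcp_pos: [0.435, 0.0534, 0.0346]
ee_rot: [[0.934, 0.358, 0.002], [0.358, -0.934, 0.001], [0.002, 0.0, -1.0]]
wrist_force: [-0.0, 0.6, 0.8]
gripper_width: 0.894
```

Request:
{"fn": "play_rows", "kwargs": {
  "commands": [
    [[0,0,0,0,0,0,1],[0,0,0,0,0,0,1],[0,0,0,0,0,0,1],[0,0,0,0,0,0,1],[0,0,0,0,0,0,1]]
  ]
}}

```text
time_s: 9.7
tcp_pos: [0.4341, 0.0535, 0.0343]
ee_rot: [[0.934, 0.358, 0.001], [0.358, -0.934, 0.0], [0.001, 0.0, -1.0]]
wrist_force: [-0.6, 1.3, 6.0]
gripper_width: 0.549
```

Request:
{"fn": "play_rows", "kwargs": {
  "commands": [
    [[0,0,0,0,0,0,1],[0,0,0,0,0,0,1],[0,0,0,0,0,0,1]]
  ]
}}

```text
time_s: 10.0
tcp_pos: [0.4341, 0.0535, 0.0343]
ee_rot: [[0.934, 0.358, 0.001], [0.358, -0.934, 0.0], [0.001, 0.0, -1.0]]
wrist_force: [-1.5, -0.6, 6.2]
gripper_width: 0.556
```

Request:
{"fn": "play_rows", "kwargs": {
  "commands": [
    [[0,0,0.02,0,0,0,1],[0,0,0.06,0,0,0,1],[0,0,0.1,0,0,0,1],[0,0,0.14,0,0,0,1],[0,0,0.186,0,0,0,1]]
  ]
}}

```text
time_s: 10.5
tcp_pos: [0.4321, 0.0528, 0.22]
ee_rot: [[0.934, 0.358, -0.003], [0.358, -0.934, -0.001], [-0.003, -0.001, -1.0]]
wrist_force: [0.7, 0.4, -1.8]
gripper_width: 0.551
```

```bash
python3 - <<'E'
from h import *
st()
E
```

```text
t 10.5 tcp [0.4321 0.0528 0.22  ] jaw deg 111.0 z [-0.003 -0.001 -1.   ] F [ 0.7  0.4 -1.8] w 47.9 J [ 28.   3. -25.  -0. -62.  83.]
```

Request:
{"fn": "play_rows", "kwargs": {
  "commands": [
    [[0.02,-0.036,0,0,0,-0.07,1],[0.04,-0.072,0,0,0,-0.14,1],[0.06,-0.108,0,0,0,-0.21,1],[0.08,-0.144,0,0,0,-0.28,1],[0.1,-0.18,0,0,0,-0.34,1]]
  ]
}}

```text
time_s: 11.0
tcp_pos: [0.5336, -0.1281, 0.2187]
ee_rot: [[1.0, 0.023, -0.002], [0.023, -1.0, 0.001], [-0.002, -0.001, -1.0]]
wrist_force: [1.0, 0.7, -1.0]
gripper_width: 0.553
```

Request:
{"fn": "play_rows", "kwargs": {
  "commands": [
    [[0.018,-0.0305,0,0,0,-0.026,1],[0.018,-0.0305,0,0,0,-0.026,1],[0.018,-0.0305,-0.02,0,0,-0.026,1],[0.018,-0.0305,-0.035,0,0,-0.026,1],[0.018,-0.0305,-0.035,0,0,-0.026,1]]
  ]
}}

```text
time_s: 11.5
tcp_pos: [0.5491, -0.1565, 0.1814]
ee_rot: [[1.0, -0.0, -0.007], [-0.0, -1.0, 0.001], [-0.007, -0.001, -1.0]]
wrist_force: [-0.0, 0.4, -2.0]
gripper_width: 0.547
```

```bash
python3 - <<'E'
from h import *
st();d=cap('wrist','w6');st()
W=cloud(d)
print('held',top(d,(.552,-.157),.20,.24,.04))
print('small',top(d,(.552,-.157),.1325,.1365,.04))
E
```

```text
t 11.5 tcp [ 0.5491 -0.1565  0.1814] jaw deg 90.0 z [-0.007  0.001 -1.   ] F [-0.   0.4 -2. ] w 47.6 J [  0.  19. -10.  -0. -61.  90.]
t 11.55 tcp [ 0.5503 -0.1568  0.1831] jaw deg 90.0 z [-0.004  0.    -1.   ] F [ 1.  -1.  -2.1] w 47.3 J [  0.  19. -10.  -0. -61.  90.]
held (array([ 556.9, -157.3]), array([20.8, 75.5]), 90.1, 208.9, 4836)
small (array([ 551.5, -158.2]), array([29.9, 36.1]), 179.9, 133.8, 1658)
```

View pics/w6.png

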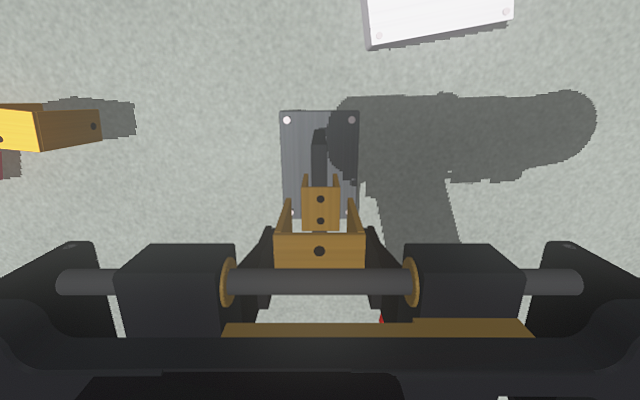

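The small bracket sits squarely on the arm at (320,205), and the medium is held above it at (320,250), aligned. I'll lower it.

Request:
{"fn": "play_rows", "kwargs": {
  "commands": [
    [[0,-0.0005,-0.02,0,0,0,1],[0,-0.0005,-0.04,0,0,0,1],[0,-0.0005,-0.055,0,0,0,1],[0,-0.0005,-0.065,0,0,0,1],[0,-0.0005,-0.07,0,0,0,1]]
  ]
}}

```text
time_s: 12.05
tcp_pos: [0.5517, -0.1575, 0.1144]
ee_rot: [[1.0, 0.001, -0.0], [0.001, -1.0, -0.0], [-0.0, 0.0, -1.0]]
wrist_force: [0.2, 0.4, -1.7]
gripper_width: 0.547
```

Request:
{"fn": "play_rows", "kwargs": {
  "commands": [
    [[0,0,-0.002,0,0,0,1],[0,0,-0.004,0,0,0,1],[0,0,-0.005,0,0,0,1],[0,0,-0.006,0,0,0,1],[0,0,-0.006,0,0,0,1]]
  ]
}}

```text
time_s: 12.55
tcp_pos: [0.5521, -0.1578, 0.1103]
ee_rot: [[1.0, 0.001, 0.002], [0.001, -1.0, -0.0], [0.002, 0.0, -1.0]]
wrist_force: [-2.9, 1.6, 4.7]
gripper_width: 0.548
```

```bash
python3 - <<'E'
from h import *
st()
E
```

```text
t 12.55 tcp [ 0.5521 -0.1578  0.1103] jaw deg 90.0 z [ 0.002 -0.    -1.   ] F [-2.9  1.6  4.7] w 47.6 J [  0.  23. -16.   0. -51.  90.]
```

Request:
{"fn": "play_rows", "kwargs": {
  "commands": [
    [[0,0,0.001,0,0,0,1],[0,0,0.001,0,0,0,0.1],[0,0,0.001,0,0,0,0.1],[0,0,0.001,0,0,0,0.1],[0,0,0.001,0,0,0,0.1]]
  ]
}}

```text
time_s: 13.05
tcp_pos: [0.5517, -0.1578, 0.1095]
ee_rot: [[1.0, 0.0, 0.0], [0.0, -1.0, -0.0], [0.0, 0.0, -1.0]]
wrist_force: [0.1, 0.1, -0.3]
gripper_width: 0.826
```

Request:
{"fn": "play_rows", "kwargs": {
  "commands": [
    [[0,0,0.01,0,0,0,0],[0,0,0.04,0,0,0,0],[0,0,0.08,0,0,0,0],[0,0,0.1,0,0,0,0],[0,0,0.1,0,0,0,0]]
  ]
}}

```text
time_s: 13.55
tcp_pos: [0.5539, -0.1581, 0.2145]
ee_rot: [[1.0, 0.001, 0.009], [0.001, -1.0, -0.001], [0.009, 0.001, -1.0]]
wrist_force: [-1.2, -0.7, -0.8]
gripper_width: 0.998
```

```bash
python3 - <<'E'
from h import *
st();d=cap('wrist','w7');print(top(d,(.552,-.157),.1365,.1405,.04));print(top(d,(.552,-.157),.136,.143,.04))
d=cap('top','t7');print(top(d,(.607,.127),.073,.1,.06))
E
```

```text
t 13.55 tcp [ 0.5539 -0.1581  0.2145] jaw deg 90.0 z [ 0.009 -0.001 -1.   ] F [-1.2 -0.7 -0.8] w 86.8 J [  0.  17.  -8.   0. -64.  90.]
(array([ 551.8, -158.7]), array([35.8, 48. ]), 90.1, 137.8, 2073)
(array([ 551.8, -158.7]), array([36. , 47.9]), 90.4, 137.8, 2121)
(array([607.2, 126.8]), array([66.1, 36.7]), 84.4, 79.2, 372)
```

Medium is seated too (137.8 mm, centred within 0.5 mm of the small). Large next.

Request:
{"fn": "play_rows", "kwargs": {
  "commands": [
    [[0.008,0.043,0,0,0,-0.02,0],[0.016,0.086,0,0,0,-0.04,0],[0.024,0.129,0,0,0,-0.06,0],[0.032,0.172,0,0,0,-0.08,0],[0.04,0.215,0,0,0,-0.096,0]]
  ]
}}

```text
time_s: 14.15
tcp_pos: [0.5908, 0.0587, 0.2079]
ee_rot: [[0.995, -0.097, -0.003], [-0.097, -0.995, -0.001], [-0.003, 0.001, -1.0]]
wrist_force: [1.1, -0.5, 0.1]
gripper_width: 1.002
```

Request:
{"fn": "play_rows", "kwargs": {
  "commands": [
    [[0.0075,0.04,0,0,0,0,0],[0.0135,0.0705,-0.025,0,0,0,0],[0.0135,0.0705,-0.05,0,0,0,0],[0.0135,0.0705,-0.05,0,0,0,0],[0.0135,0.0705,-0.05,0,0,0,0]]
  ]
}}

```text
time_s: 14.65
tcp_pos: [0.6047, 0.1272, 0.1586]
ee_rot: [[0.995, -0.096, -0.002], [-0.096, -0.995, -0.002], [-0.002, 0.002, -1.0]]
wrist_force: [0.9, -0.7, 1.3]
gripper_width: 1.001
```

```bash
python3 - <<'E'
from h import *
st();d=cap('wrist','w8');print(top(d,(.605,.127),.073,.1,.05));st()
E
```

```text
t 14.65 tcp [0.6047 0.1272 0.1586] jaw deg 84.5 z [-0.002 -0.002 -1.   ] F [ 0.9 -0.7  1.3] w 87.1 J [ 27.  24.  -6.   0. -60.  58.]
(array([607.5, 127.3]), array([66.1, 36.4]), 84.4, 79.8, 3001)
t 14.7 tcp [0.6054 0.1272 0.1599] jaw deg 84.5 z [ 0.    -0.001 -1.   ] F [-0.  -0.5  1.1] w 87.1 J [ 27.  24.  -6.   0. -60.  58.]
```

Request:
{"fn": "play_rows", "kwargs": {
  "commands": [
    [[0.0015,0,0,0,0,0,0],[0.0015,0,-0.04,0,0,0,0],[0.0015,0,-0.08,0,0,0,0],[0.0015,0,-0.108,0,0,0,0],[0.0015,0,-0.108,0,0,0,0]]
  ]
}}

```text
time_s: 15.2
tcp_pos: [0.6043, 0.1261, 0.0484]
ee_rot: [[0.995, -0.097, -0.007], [-0.097, -0.995, -0.003], [-0.007, 0.003, -1.0]]
wrist_force: [-0.3, -0.3, -0.0]
gripper_width: 1.001
```

Request:
{"fn": "play_rows", "kwargs": {
  "commands": [
    [[0,0,0,0,0,0,1],[0,0,0,0,0,0,1],[0,0,0,0,0,0,1],[0,0,0,0,0,0,1],[0,0,0,0,0,0,1]]
  ]
}}

```text
time_s: 15.7
tcp_pos: [0.6078, 0.1282, 0.0535]
ee_rot: [[0.995, -0.095, 0.003], [-0.095, -0.995, 0.001], [0.003, -0.001, -1.0]]
wrist_force: [-1.4, -0.0, 6.0]
gripper_width: 0.759
```

Request:
{"fn": "play_rows", "kwargs": {
  "commands": [
    [[0,0,0,0,0,0,1],[0,0,0,0,0,0,1],[0,0,0,0,0,0,1]]
  ]
}}

```text
time_s: 16.0
tcp_pos: [0.6078, 0.1282, 0.0535]
ee_rot: [[0.995, -0.095, 0.003], [-0.095, -0.995, 0.001], [0.003, -0.001, -1.0]]
wrist_force: [-0.9, 0.2, 6.5]
gripper_width: 0.754
```

Request:
{"fn": "play_rows", "kwargs": {
  "commands": [
    [[0,0,0.02,0,0,0,1],[0,0,0.06,0,0,0,1],[0,0,0.1,0,0,0,1],[0,0,0.14,0,0,0,1],[0,0,0.18,0,0,0,1]]
  ]
}}

```text
time_s: 16.5
tcp_pos: [0.6055, 0.1276, 0.2321]
ee_rot: [[0.995, -0.096, -0.003], [-0.096, -0.995, -0.0], [-0.003, 0.0, -1.0]]
wrist_force: [1.9, 0.6, -2.2]
gripper_width: 0.754
```

```bash
python3 - <<'E'
from h import *
st()
E
```

```text
t 16.5 tcp [0.6055 0.1276 0.2321] jaw deg 84.5 z [-0.003 -0.    -1.   ] F [ 1.9  0.6 -2.2] w 65.6 J [ 27.  21.   1.  -0. -69.  58.]
```

Request:
{"fn": "play_rows", "kwargs": {
  "commands": [
    [[-0.008,-0.043,0,0,0,0.02,1],[-0.016,-0.086,0,0,0,0.04,1],[-0.024,-0.129,0,0,0,0.06,1],[-0.032,-0.172,0,0,0,0.08,1],[-0.04,-0.215,0,0,0,0.096,1]]
  ]
}}

```text
time_s: 17.0
tcp_pos: [0.5651, -0.0885, 0.2306]
ee_rot: [[1.0, 0.001, -0.002], [0.001, -1.0, 0.001], [-0.002, -0.001, -1.0]]
wrist_force: [-0.0, 0.1, -2.2]
gripper_width: 0.753
```

Request:
{"fn": "play_rows", "kwargs": {
  "commands": [
    [[-0.008,-0.04,0,0,0,0,1],[-0.015,-0.0705,0,0,0,0,1],[-0.015,-0.0705,-0.02,0,0,0,1],[-0.015,-0.0705,-0.03,0,0,0,1],[-0.015,-0.0705,-0.03,0,0,0,1]]
  ]
}}

```text
time_s: 17.5
tcp_pos: [0.5498, -0.1573, 0.1989]
ee_rot: [[1.0, -0.0, -0.006], [-0.0, -1.0, 0.001], [-0.006, -0.001, -1.0]]
wrist_force: [-0.1, 0.6, -2.8]
gripper_width: 0.759
```

Request:
{"fn": "play_rows", "kwargs": {
  "commands": [
    [[0,0,0,0,0,0,1],[0,0,0,0,0,0,1],[0,0,0,0,0,0,1]]
  ]
}}

```text
time_s: 17.8
tcp_pos: [0.5522, -0.1572, 0.2023]
ee_rot: [[1.0, 0.001, 0.001], [0.001, -1.0, -0.0], [0.001, 0.0, -1.0]]
wrist_force: [-0.2, -0.2, -2.5]
gripper_width: 0.758
```

```bash
python3 - <<'E'
from h import *
st();d=cap('wrist','w9');st()
print('med',top(d,(.552,-.157),.1365,.1405,.04))
W=cloud(d);p=W[(abs(W[...,0]-.56)<.04)&(abs(W[...,1]+.158)<.028)&(W[...,2]>.223)&(W[...,2]<.235)];print('held top',len(p),p.min(0).round(4),p.max(0).round(4))
E
```

```text
t 17.8 tcp [ 0.5522 -0.1572  0.2023] jaw deg 90.1 z [ 0.001 -0.    -1.   ] F [-0.2 -0.2 -2.5] w 65.9 J [  0.  18.  -9.   0. -63.  90.]
t 17.85 tcp [ 0.5521 -0.1573  0.2022] jaw deg 90.1 z [ 0.001 -0.    -1.   ] F [-0.5 -0.6 -2.1] w 65.8 J [  0.  18.  -9.   0. -63.  90.]
med (array([ 551.8, -158.7]), array([35.9, 47.9]), 90.2, 137.8, 2292)
held top 4029 [ 0.5489 -0.186   0.2238] [ 0.5705 -0.13    0.2305]
```

View pics/w9.png

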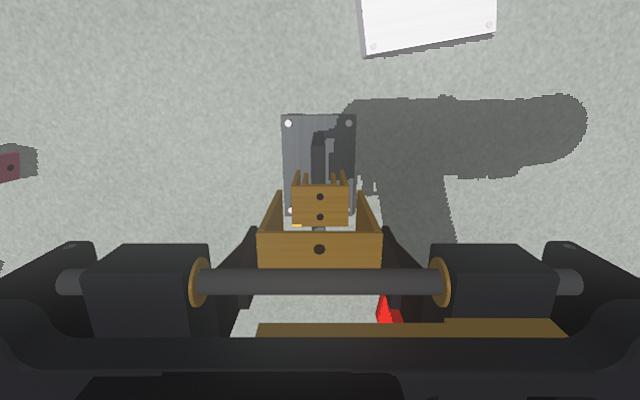

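The nested pair sits squarely at (320,205), and the large bracket is held above at (320,250), centred within 1 mm. I'll lower it.

Request:
{"fn": "play_rows", "kwargs": {
  "commands": [
    [[-0.0005,-0.001,-0.02,0,0,0,1],[-0.0005,-0.001,-0.045,0,0,0,1],[-0.0005,-0.001,-0.065,0,0,0,1],[-0.0005,-0.001,-0.077,0,0,0,1],[-0.0005,-0.001,-0.081,0,0,0,1]]
  ]
}}

```text
time_s: 18.35
tcp_pos: [0.5507, -0.1586, 0.1195]
ee_rot: [[1.0, 0.0, -0.002], [0.0, -1.0, 0.0], [-0.002, -0.0, -1.0]]
wrist_force: [-0.3, -0.6, -2.3]
gripper_width: 0.753
```

Request:
{"fn": "play_rows", "kwargs": {
  "commands": [
    [[0,0,-0.002,0,0,0,1],[0,0,-0.004,0,0,0,1],[0,0,-0.005,0,0,0,1],[0,0,-0.006,0,0,0,1],[0,0,-0.006,0,0,0,1]]
  ]
}}

```text
time_s: 18.85
tcp_pos: [0.5517, -0.1588, 0.1156]
ee_rot: [[1.0, 0.001, 0.002], [0.001, -1.0, -0.0], [0.002, 0.0, -1.0]]
wrist_force: [-1.3, 1.5, 1.2]
gripper_width: 0.757
```

```bash
python3 - <<'E'
from h import *
st()
E
```

```text
t 18.85 tcp [ 0.5517 -0.1588  0.1156] jaw deg 90.0 z [ 0.002 -0.    -1.   ] F [-1.3  1.5  1.2] w 65.9 J [  0.  23. -15.   0. -52.  90.]
```

Request:
{"fn": "play_rows", "kwargs": {
  "commands": [
    [[0,0,0.0005,0,0,0,0],[0,0,0.0005,0,0,0,0],[0,0,0.0005,0,0,0,0],[0,0,0.0005,0,0,0,0],[0,0,0.0005,0,0,0,0]]
  ]
}}

```text
time_s: 19.35
tcp_pos: [0.5512, -0.1588, 0.1151]
ee_rot: [[1.0, 0.0, 0.0], [0.0, -1.0, -0.0], [0.0, 0.0, -1.0]]
wrist_force: [-0.8, -0.6, -0.1]
gripper_width: 0.992
```

Request:
{"fn": "play_rows", "kwargs": {
  "commands": [
    [[0,0,0.01,0,0,0,0],[0,0,0.04,0,0,0,0],[0,0,0.08,0,0,0,0],[0,0,0.12,0,0,0,0],[0,0,0.12,0,0,0,0]]
  ]
}}

```text
time_s: 19.85
tcp_pos: [0.5547, -0.1596, 0.2428]
ee_rot: [[1.0, 0.001, 0.014], [0.001, -1.0, -0.003], [0.014, 0.003, -1.0]]
wrist_force: [0.5, -1.0, 0.0]
gripper_width: 0.999
```

Request:
{"fn": "play_rows", "kwargs": {
  "commands": [
    [[0,0.04,0,0,0,0,0],[0,0.08,0,0,0,0,0],[0,0.11,0,0,0,0,0],[0,0.11,0,0,0,0,0],[0,0.11,0,0,0,0,0]]
  ]
}}

```text
time_s: 20.35
tcp_pos: [0.5511, -0.0483, 0.2354]
ee_rot: [[1.0, 0.002, 0.0], [0.002, -1.0, -0.0], [0.0, 0.0, -1.0]]
wrist_force: [-0.6, 0.9, -0.2]
gripper_width: 1.001
```

```bash
python3 - <<'E'
from h import *
st();d=cap('wrist','w10');print('large',top(d,(.552,-.158),.139,.1445,.05))
W=cloud(d);p=W[(abs(W[...,0]-.552)<.016)&(abs(W[...,1]+.158)<.031)&(W[...,2]>.13)];A=np.c_[p[:,:2]-[.552,-.158],np.ones(len(p))];print('plane slopes,z',np.linalg.lstsq(A,p[:,2],rcond=None)[0].round(4))
d=cap('top','t10');print('large',top(d,(.554,-.158),.139,.1445,.05))
for n,xy,a,b,rr in(('pink1',(.56,.2366),.038,.06,.04),('pink2',(.4146,.3326),.038,.06,.04),('meter',(.675,.369),.05,.09,.12),('encl',(.736,-.257),.04,.07,.1),('batt',(.347,-.294),.015,.04,.08),('res',(.765,-.014),.01,.03,.06)):print(n,top(d,xy,a,b,rr))
cv2.imwrite('pics/fin.png',cv2.resize(d['image'][130:270,340:480,::-1],None,fx=4,fy=4,interpolation=cv2.INTER_CUBIC))
s=cap('scene','s10');a=cv2.resize(s['image'][110:220,190:300,::-1],(560,560),interpolation=cv2.INTER_CUBIC);cv2.imwrite('pics/fin2.png',a)
E
```

```text
t 20.35 tcp [ 0.5511 -0.0483  0.2354] jaw deg 90.1 z [ 0. -0. -1.] F [-0.6  0.9 -0.2] w 87.1 J [ 12.  15.  -9.   0. -67.  78.]
large (array([ 551.6, -159.6]), array([36.2, 66.3]), 90.0, 141.7, 2691)
plane slopes,z [-1.000e-04 -2.300e-03  1.417e-01]
large (array([ 511.4, -158.5]), array([10. ,  4.5]), 73.7, 143.0, 10)Traceback (most recent call last):
  File "<stdin>", line 5, in <module>
  File "h.py", line 26, in top
    k,l,st,_=cv2.connectedComponentsWithStats(m.astype(np.uint8));i=1+st[1:,4].argmax();p=W[l==i]
                                                                      ~~~~~~~~~~~~~~~^^
ValueError: attempt to get argmax of an empty sequence
```

The large bracket sits flat (141.7 mm, slopes ≤0.13°). The top view is blocked by the arm, so I'll move aside and take one final look.

Request:
{"fn": "play_rows", "kwargs": {
  "commands": [
    [[-0.03,0.04,0,0,0,0,0],[-0.06,0.08,0,0,0,0,0],[-0.09,0.12,0,0,0,0,0],[-0.12,0.15,0,0,0,0,0],[-0.12,0.15,0,0,0,0,0]]
  ]
}}

```text
time_s: 20.95
tcp_pos: [0.4288, 0.1026, 0.2355]
ee_rot: [[1.0, 0.004, 0.0], [0.004, -1.0, 0.001], [0.0, -0.001, -1.0]]
wrist_force: [0.1, -0.5, -0.5]
gripper_width: 1.0
```

```bash
python3 - <<'E'
from h import *
st();d=cap('top','t11');s=cap('scene','s11')
for n,xy,a,b,rr in(('large',(.554,-.158),.139,.1435,.05),('pink1',(.56,.2366),.038,.06,.04),('pink2',(.4146,.3326),.038,.06,.04),('meter',(.675,.369),.05,.09,.12),('encl',(.736,-.257),.04,.07,.1),('batt',(.347,-.294),.015,.04,.08),('res',(.765,-.014),.01,.03,.06)):
  for c in(d,s):
    try:print(n,top(c,xy,a,b,rr))
    except ValueError:print(n,'hidden')
a=cv2.resize(s['image'][110:220,190:300,::-1],(560,560),interpolation=cv2.INTER_CUBIC);cv2.imwrite('pics/fin3.png',a)
E
```

```text
t 20.95 tcp [0.4288 0.1026 0.2355] jaw deg 90.2 z [ 0.     0.001 -1.   ] F [ 0.1 -0.5 -0.5] w 87.0 J [ 35.   3. -23.  -0. -64.  56.]
large (array([ 551.6, -160.5]), array([33.8, 66. ]), 90.2, 141.1, 289)
large (array([ 550.8, -156.6]), array([67.9, 37.5]), 88.2, 142.0, 187)
pink1 (array([560.1, 236.4]), array([30.2, 36.1]), 164.4, 44.4, 163)
pink1 (array([563. , 240.5]), array([31. , 36.4]), 165.0, 44.5, 182)
pink2 (array([414.8, 331.8]), array([36.6, 30.7]), 57.3, 44.3, 171)
pink2 (array([415.4, 335.3]), array([38.2, 32.8]), 57.0, 44.3, 174)
meter (array([675.6, 368.9]), array([153.2, 102.9]), 83.6, 62.3, 2255)
meter (array([678.1, 371. ]), array([148.7, 101.1]), 83.5, 63.2, 3263)
encl (array([ 736.1, -256.9]), array([ 95.6, 126.5]), 99.7, 53.4, 1680)
encl (array([ 735.9, -256.3]), array([ 98.2, 126.8]), 99.6, 54.2, 1650)
batt (array([ 346.7, -294.5]), array([102.5,  50.1]), 80.4, 22.9, 686)
batt (array([ 346.7, -292.2]), array([109.7,  52.4]), 82.9, 24.0, 419)
res (array([767.1, -20.4]), array([18.5, 72.5]), 107.9, 17.0, 168)
res (array([769. , -15.4]), array([20.2, 72.4]), 107.1, 16.9, 222)
```

View pics/fin3.png

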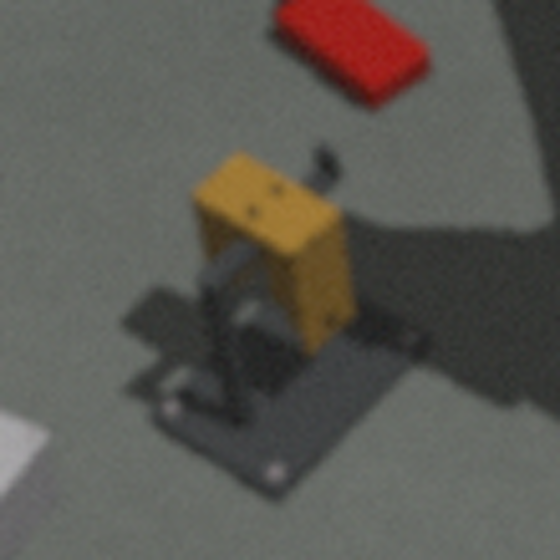

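The crop shows the large bracket level and square over the arm, at (275,250), with the gripper well clear. I'm handing the job in.

```bash
python3 -c "
from h import *
print(r.finish_job());st()"
```

```text
the job is handed in; nothing more can be done
None
the job is handed in; nothing more can be done
```

All three brass brackets are hung on the hook arm, nested small, medium, large. I let go of each before taking the next, and handed the job in at about 21 s of robot time.

| Bracket | Top of bridge | Centre (x, y) | Off from the one below |
|---|---|---|---|
| Small | 133.8 mm | (551.5, −158.2) mm | on the arm |
| Medium | 137.8 mm | (551.8, −158.7) mm | about 0.6 mm |
| Large | 141.7 mm | (551.6, −159.6) mm | about 0.9 mm |

- **Fit:** each bridge is one 4 mm strip above the last, as it should be. The large bridge is level to about 0.1°, and the last readings of all three put them square to the arm within about 0.2°. The smallest is within a millimetre or two of the arm's middle, between tip and post.
- **Forces and clearance:** the highest force reading was about 10 N, while setting the small one down. The gripper was open and well clear of everything at the end.
- **Other objects:** the pink look-alikes, meter, enclosure and battery read unchanged to about 1 mm in the top camera (pink bracket angle to about 2°).

Two checks disagreed:
- **Resistor:** its reading shifted by about 6 mm between my first and last measurement. I used a different search window each time, and the second probably picked up one of its wire leads. The arm never went near it.
- **Scene camera:** it puts the large bracket about 3–4 mm off in y compared with the other two cameras. It showed a similar offset on the pink brackets and the bare arm, so I took it as calibration error.

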